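# Shut the blue slide drawer

### The arm

A 6-joint arm with a two-finger parallel gripper is mounted at the origin on the work surface. World frame = base frame: x ahead of the robot, y to its left, z up, the work surface at z = 0. Lengths are in m, angles in rad, forces in N, time in s.
With the tool pointing down it reaches from about 0.35 to 0.775 m from the base axis. Payload 5.5 kg.
Tool frame: the origin (TCP) lies at the very end of the fingers, on their centre line; the grasp point (between the pads) lies env.hold_point_z behind it (env.hold_point_z is the distance from the TCP to the grasp point, in m); z points along the fingers, y is the line along which they close (so a half turn about z gives the same grasp; the last joint's range is limited). The gripper opens to 85 mm and grips with 20 to 120 N. Pads are 22 mm wide; open, the fingers measure 114 mm over their backs; the gripper's body (76 mm by 85 mm) begins 54 mm behind the grasp point. The pads swing forward as they close: fully open they stand 13 mm farther back than shut.
Start: joints at [-1.305, 0.313, 0.046, 1.304, 0, 1.431], TCP at [0.227, -0.528, 0.197] pointing down, gripper open.
Joint ranges: [-2.76, 2.76], [-0.86, 1.69], [-1.03, 1.26], [-2.2, 2.34], [-1.47, 1.5], [-3.14, 3.14]. Speed limits (rad/s): [2.57, 2.57, 3.14, 3.14, 3.14, 3.14].

### API

Orientations are given as a unit quaternion [w, x, y, z].
In Python, from workcell import env gives the robot as it stands.
- The arm moves only by the tool carry_out, never from a script. Its argument "steps" is a list of rows, each a list of 3 entries, a list of its own where there are three numbers: the turn, a rotation vector about the tool's x, y, z in degrees, then the shift along the tool's x, y, z in cm, then the closure in counts, from 0 (fully open) to 255 (shut). A call has exactly 8 rows; each row is the pose to reach, as a shift and turn from the pose commanded when the call began, along the tool's axes at that moment; what a row does not reach only later rows make up. A row lasts 1/8 s, in which the tool goes at most 62.5 mm and 10.7 degrees, less where a joint would pass 70% of its speed; a pose out of reach is approached as far as the arm can. A call with a gripper value outside its range is refused whole. The fingers move at their own pace and stop on an object; "force" is the grip in N (left out, the last holds). Time passes only in rows, so rows that repeat a pose let the fingers close, or fill a call up. It gives the time, the measured TCP pose, the force, the opening and the grip force at its end, in the units of the state.
- env.get_state(): the state, without advancing time (a new reading comes with each control period).
- env.read_camera(name): name is "side" or "top" or "wrist"; returns (picture, depth): 400x640x3 uint8, red, green, blue; 400x640 float32, m along the optical axis (not along the pixel's ray), 0 where there is no reading.
- env.get_calibration(name): a dict with "fx", "fy", "cx", "cy" (pixels), "D" ([k1, k2, p1, p2, k3] as OpenCV has them; the pictures are not rectified), "origin" and "orientation" of the camera in the world. Camera axes: x right, y up, looking along -z (the intrinsics and any distortion apply to the point x, -y, -z); pixel columns grow to the right and rows downward; lengths in m; the calibration is good to about 2 mm. A picture is of the moment at which its call begins: read the wrist's pose just before it. get_calibration takes no time and is no camera call; for the wrist camera it gives the pose at the moment of the call.
- env.hand_in(): hands the job in; it is judged then, once.
The state is a dict: "clock": time; "joint_pos": joint angles; "qvel": joint speeds; "tau": joint torques, N m; "tcp_pos": TCP position; "orientation": TCP orientation; "wrist_force": force on the tool from outside, world axes, zero at the start; "ft_torque": the same for the moment, N m; "finger_gap": finger opening in m; "grip_force": force on a finger pad.
Only numpy, scipy, OpenCV 4.12 (cv2) and the standard library are available. Lean on these libraries where they do the work, as an engineer would, in place of code of your own. Each camera call takes 0.05 s, during which the arm holds its last target. There are 200 camera calls.

### The job

The slides in the blue filing unit are done with: with your fingertips, and gently because of the glass, first push the blue lid all the way down onto its tray while the drawer is still out, then push the blue drawer fully home. Leave the orange drawer and its lid open just as they are, and do not pick up, shift or knock over anything else.

Things in the scene. Friction and masses are not known exactly. Their poses are not given: they have to be found in the camera images.
- blue_unit: blue slide-filing unit, a fixed housing painted blue, 200 (x) x 140 (y) x 75 high (all sizes in mm). Origin: centre of its underside; its -x axis is the way its drawer comes out, towards the robot, z up. Drawer home, the panel's outer face is 110 from the origin. It stands turned by up to 0.22 rad. One small loose thing rests on the middle of its top
- blue_drawer (a joint): drawer of the blue unit: m by which it is pulled out along the unit's -x; 0 = fully home, its front panel then lying against the housing; stop at 0.165. It runs stiffly (about 2 N) and stays where it is left. The blue front panel is a flat plate without a handle, 140 wide, 10 thick, from 6 to 68 above the table
- blue_lid (a joint): flat blue lid over the slide tray in the blue drawer: rad; 0 = shut on the tray, 1.57 = upright, stop at 1.7. Hinged along its far (unit +x) edge; standing partly open its outer face looks up and away from the robot. A stiff hinge (0.12 N m) holds it at any angle, so it must be pushed all the way down
- blue_front (a point): centre of the outer (robot-side) face of the blue drawer's front panel, 37 above the table; moves with the drawer, its axes parallel to the unit's
- blue_hinge (a point): middle of the blue lid's hinge axis, 57.5 above the table, 114 behind the front point; moves with the drawer, its axes parallel to the unit's. The hinge axis runs along y at half the lid's thickness
- blue_lid_edge (a point): middle of the blue lid's free edge, 102 from the hinge axis, nearest the robot when shut. The lid is 116 wide, 6 thick; its shut outer face lies 60.5 above the table
- orange_unit: orange slide-filing unit, a fixed housing painted grey, with an orange drawer front and lid, 200 (x) x 140 (y) x 75 high (all sizes in mm). Origin: centre of its underside; its -x axis is the way its drawer comes out, towards the robot, z up. Drawer home, the panel's outer face is 110 from the origin. It stands turned by up to 0.22 rad. One small loose thing rests on the middle of its top
- orange_drawer (a joint): drawer of the orange unit: m by which it is pulled out along the unit's -x; 0 = fully home, its front panel then lying against the housing; stop at 0.165. It runs stiffly (about 2 N) and stays where it is left. The orange front panel is a flat plate without a handle, 140 wide, 10 thick, from 6 to 68 above the table
- orange_lid (a joint): flat orange lid over the slide tray in the orange drawer: rad; 0 = shut on the tray, 1.57 = upright, stop at 1.7. Hinged along its far (unit +x) edge; standing partly open its outer face looks up and away from the robot. A stiff hinge (0.12 N m) holds it at any angle, so it must be pushed all the way down
- orange_front (a point): centre of the outer (robot-side) face of the orange drawer's front panel, 37 above the table; moves with the drawer, its axes parallel to the unit's
- orange_hinge (a point): middle of the orange lid's hinge axis, 57.5 above the table, 114 behind the front point; moves with the drawer, its axes parallel to the unit's. The hinge axis runs along y at half the lid's thickness
- orange_lid_edge (a point): middle of the orange lid's free edge, 102 from the hinge axis, nearest the robot when shut. The lid is 116 wide, 6 thick; its shut outer face lies 60.5 above the table
- dropper: small white dropper bottle, 28 wide, 75 high, standing on the table between the two units; loose. Origin: centre of its underside, z up
- oil_bottle: small amber oil bottle, 32 wide, 70 high, standing on the table between the two drawers; loose. Origin: centre of its underside, z up
- stain_bottle: blue stain bottle with a white cap, 60 wide, 150 high, left part of the table; loose. Origin: centre of its underside, z up
- amber_bottle: amber bottle with a black cap, 56 wide, 120 high, right part of the table; loose. Origin: centre of its underside, z up
- beaker: glass beaker, 70 wide, 80 high, left part of the table; loose. Origin: centre of its underside, z up
- mailer: flat white slide mailer, 32 x 85 x 12, lying on the blue unit's top; loose. Origin: centre of its underside, z up
- cup: small white porcelain cup, 44 wide, 45 high, standing on the grey/orange unit's top; loose. Origin: centre of its underside, z up

How it is judged:
On the way, in this order (a step that is already met when the one before it is completed fails the run):
1. the blue lid is shut while its drawer is still out (value of joint blue_lid below 0.07 rad and value of joint blue_drawer above 0.06 m), for 0.2 s.
2. the blue drawer is fully home with its lid shut (value of joint blue_lid below 0.07 rad and value of joint blue_drawer below 0.004 m), for 0.2 s.
At the end, for the whole second after the job is handed in: The blue lid is shut (under 0.07 rad) and the blue drawer home (under 4 mm out); the orange drawer and lid are still open as they were; everything loose is at rest where it stood (all of step 2 and value of joint orange_drawer above 0.11 m and value of joint orange_lid above 0.6 rad and linear speed of each of dropper, oil_bottle, stain_bottle, amber_bottle, beaker, mailer, cup below 0.02 m/s); the robot touches nothing.
It fails at once if the blue unit, its drawer or lid is pressed hard, with more than 60 N (contact force between any of the fingers, the arm and blue_unit above 60 N).
It fails at once if the orange drawer or its lid is moved by more than 15 mm (distance of any of orange_front, orange_lid_edge from where it was at the start of the episode above 0.015 m).
It fails at once if a loose thing is lifted, carried or shoved more than 20 mm (distance of any of dropper, oil_bottle, stain_bottle, amber_bottle, beaker, mailer, cup from where it was at the start of the episode above 0.02 m).
It fails at once if a loose thing is knocked over (angle between any of dropper, oil_bottle, stain_bottle, amber_bottle, beaker, mailer, cup's own z axis and vertical above 0.5 rad).
It also fails if it takes over 45 s, if anything falls off the work surface, if the arm or the gripper's body presses on something with over 40 N, if the wrist force passes 120 N, or if a joint passes its speed limit or range.

## Working session

There is one attempt and no reset: what is moved stays moved. The work goes in short steps, Python scripts to look and compute and a tool call to move; the robot and the scene stay as the last step left them, time stands still between calls to the robot, and variables do not carry over. Pictures are saved under pics/ and viewed, at most 10 in all, crops included, and the job is handed in when it is done.

Besides the shell and the picture viewer there is one more tool, called after ">>>" by a JSON object that holds its "op" and its "data", one argument or row to a line. carry_out: Moves the arm, as the interface text tells. Its arguments: {"type":"object","properties":{"steps":{"type":"array","items":{"type":"array"}},"force":{"type":"number"}},"required":["steps"]}

```bash
mkdir -p pics
cat > h.py <<'E'
import numpy as np, cv2
from scipy.spatial.transform import Rotation as R
from workcell import env
def look(n):
    c=env.get_calibration(n); p,d=env.read_camera(n); np.savez(f'{n}.npz',p=p,d=d,**{k:np.array(v) for k,v in c.items()}); return p,d,c
def cloud(p,d,c):
    v,u=np.indices(d.shape); K=np.array([[c['fx'],0,c['cx']],[0,c['fy'],c['cy']],[0,0,1.]])
    q=cv2.undistortPoints(np.stack([u,v],-1).reshape(-1,1,2).astype(float),K,np.array(c['D'],float)).reshape(d.shape+(2,))
    P=np.stack([q[...,0]*d,-q[...,1]*d,-d],-1)
    o=np.array(c['orientation']); M=R.from_quat(np.r_[o[1:],o[0]]).as_matrix()
    return P@M.T+np.array(c['origin'])
E
python3 - <<'E'
from h import *
s=env.get_state(); print(s, env.hold_point_z)
for n in('top','side'):
    p,d,c=look(n); cv2.imwrite(f'pics/{n}0.png',p[...,::-1]); print(n,c)
E
```

```text
{'clock': 0.0, 'joint_pos': array([-1.30458375e+00,  3.14008316e-01,  4.49908409e-02,  1.30357422e+00,
       -2.79667811e-07,  1.43116809e+00]), 'qvel': array([ 0.00115634,  0.00078516, -0.00022035,  0.00134877,  0.00116814,
        0.00043027]), 'tau': array([ 9.64690917e-04, -4.80630398e+01,  2.98531258e+01,  1.94424408e-02,
       -8.41482711e-05,  1.28632482e-05]), 'tcp_pos': array([ 0.22683392, -0.52776328,  0.19640925]), 'orientation': array([-8.95875903e-04,  9.79481809e-01,  2.01530592e-01, -5.69178819e-05]), 'wrist_force': array([-0.04467877, -0.64116471, -0.41346531]), 'ft_torque': array([ 0.03670998, -0.00884607,  0.00727938]), 'grip_force': 0.0, 'finger_gap': 0.08536552782686074} 0.0187
top {'fx': 490.3087857895147, 'fy': 490.3087857895147, 'cx': 314.8621502368246, 'cy': 192.31998469852527, 'D': array([-0.02373131,  0.        ,  0.        ,  0.        ,  0.        ]), 'origin': array([ 0.4462377 , -0.00466241,  1.34546411]), 'orientation': array([-0.70520343, -0.04417969,  0.03715226,  0.70665125])}
side {'fx': 513.2385543059064, 'fy': 513.2385543059064, 'cx': 314.70931294836544, 'cy': 198.1076620078964, 'D': array([-0.16589376,  0.        ,  0.        ,  0.        ,  0.        ]), 'origin': array([0.27550035, 1.05907098, 0.87179489]), 'orientation': array([-0.1214675 , -0.06851386,  0.44814737,  0.88301497])}
```

View pics/top0.png

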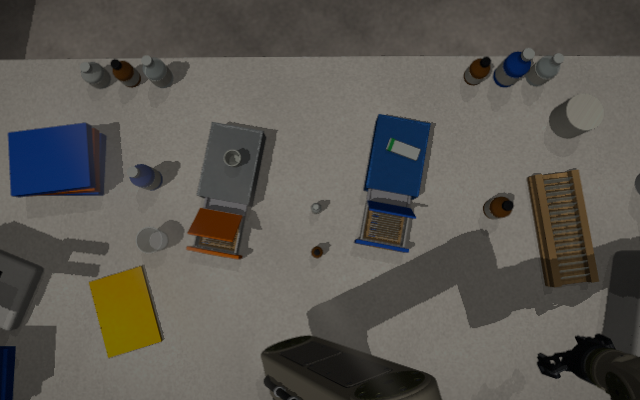

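View pics/side0.png

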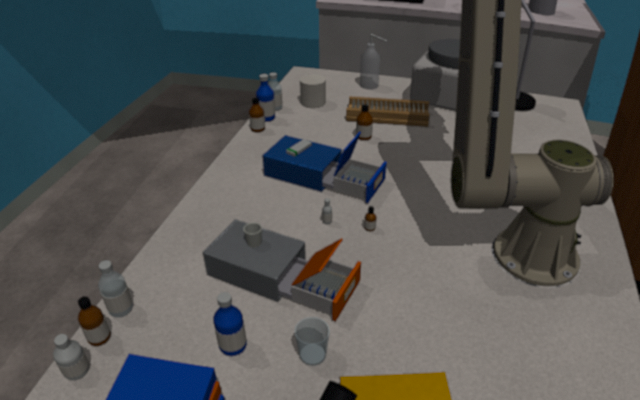

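Run:
```python
from h import *
for n in('top','side'):
    z=np.load(n+'.npz'); P=cloud(z['p'],z['d'],z); h=cv2.cvtColor(z['p'],cv2.COLOR_RGB2HSV)
    m=(h[...,0]>95)&(h[...,0]<125)&(h[...,1]>110)&(z['d']>0)
    k,l,st,ce=cv2.connectedComponentsWithStats(m.astype(np.uint8))
    for i in range(1,k):
        if st[i,4]>60:
            q=P[l==i]; print(n,st[i],q.min(0).round(3),q.max(0).round(3),np.median(q,0).round(3))
```

```text
top [503  52  28  26 487] [ 0.898 -0.557  0.078] [ 0.96  -0.493  0.157] [ 0.918 -0.514  0.116]
top [ 364  114   67   85 3593] [ 0.582 -0.297 -0.002] [ 0.816 -0.123  0.085] [ 0.68  -0.206  0.075]
top [   8  123   84   74 5127] [0.584 0.586 0.08 ] [0.775 0.817 0.116] [0.676 0.7   0.105]
top [ 64 192  35   3  61] [0.594 0.596 0.028] [0.6   0.692 0.041] [0.595 0.631 0.035]
top [368 201  48  17 437] [ 0.523 -0.258  0.004] [ 0.571 -0.124  0.161] [ 0.545 -0.183  0.125]
top [355 239  54  13 201] [ 0.441 -0.233  0.003] [ 0.473 -0.096  0.074] [ 0.456 -0.163  0.067]
top [  0 346  15  54 755] [ 0.048  0.815 -0.002] [0.186 0.864 0.052] [0.125 0.823 0.031]
side [    0     0   319   211 34583] [ 1.223 -2.36  -0.669] [ 2.495 -0.408  0.345] [ 2.459 -1.542 -0.277]
side [ 584    0   56  123 4479] [-0.857 -2.35  -0.657] [-0.401 -1.484  0.198] [-0.72  -2.305 -0.181]
side [256  81  18  21 270] [ 0.895 -2.312 -0.745] [ 1.721 -0.432  0.151] [ 0.92 -0.51  0.11]
side [ 263  132   98   59 2687] [ 0.518 -0.462  0.002] [ 0.799 -0.118  0.157] [ 0.671 -0.157  0.071]
side [366 162  21  41 279] [ 0.436 -0.229  0.01 ] [ 0.479 -0.09   0.069] [ 0.457 -0.134  0.053]
side [214 306  29  29 638] [0.607 0.447 0.071] [0.66  0.492 0.132] [0.628 0.477 0.1  ]
side [222 346  23  10  70] [0.608 0.465 0.005] [0.648 0.492 0.02 ] [0.622 0.487 0.012]
side [ 106  354  110   46 3758] [0.6   0.59  0.074] [0.774 0.71  0.108] [0.689 0.641 0.103]
```

Top picture: the blue unit is at about (400,155), its lid near upright at (392,209), and its drawer front at (382,245). The orange unit is to the left at (225,190), with the oil bottle at (317,252) and the dropper at (316,208) between them. Next I fit the blue unit's pose.

Run:
```python
from h import *
z=np.load('top.npz'); P=cloud(z['p'],z['d'],z); h=cv2.cvtColor(z['p'],cv2.COLOR_RGB2HSV)
b=(h[...,0]>95)&(h[...,0]<125)&(h[...,1]>110)
X=P[...,0];Y=P[...,1];Z=P[...,2]
m=(X>.55)&(X<.85)&(Y>-.32)&(Y<-.08)&(Z>.07)&(Z<.092)
r=cv2.minAreaRect((P[m][:,:2]*1000).astype(np.float32)); print('unit',r, np.round(cv2.boxPoints(r)))
m=b&(X>.42)&(X<.49)&(Y>-.26)&(Y<-.08)&(Z>.06)&(Z<.075)
q=P[m][:,:2]*1000
r=cv2.minAreaRect(q.astype(np.float32)); print('panel',r,np.round(cv2.boxPoints(r)))
m=b&(X>.5)&(X<.58)&(Y>-.27)&(Y<-.1)&(Z>.08)
q=P[m]; print('lid top z',np.percentile(q[:,2],[2,50,98]))
t=q[q[:,2]>.14]; print('lidtop',t.mean(0),t.min(0),t.max(0)); 
for a in np.arange(.06,.17,.02):
    w=q[(q[:,2]>a)&(q[:,2]<a+.02)]; print(a,len(w),w.mean(0) if len(w) else '')
z=np.load('side.npz'); P=cloud(z['p'],z['d'],z); X=P[...,0];Y=P[...,1];Z=P[...,2];h=cv2.cvtColor(z['p'],cv2.COLOR_RGB2HSV)
b=(h[...,0]>95)&(h[...,0]<125)&(h[...,1]>80)
m=b&(X>.5)&(X<.59)&(Y>-.27)&(Y<-.1)&(Z>.088); q=P[m]; print('side lid',len(q))
for a in np.arange(.08,.17,.02):
    w=q[(q[:,2]>a)&(q[:,2]<a+.02)]; print(a,len(w),w.mean(0) if len(w) else '')
# orange stuff bounds
z=np.load('top.npz'); P=cloud(z['p'],z['d'],z)
for n,(u,v) in dict(oil=(317,252),drop=(316,208),amber=(497,207)).items(): print(n,P[v-3:v+4,u-3:u+4].reshape(-1,3).mean(0).round(3))
```

```text
unit ((672.147705078125, -206.3969268798828), (140.66493225097656, 242.63180541992188), 79.25563049316406) [[ 540. -253.]
 [ 778. -298.]
 [ 804. -160.]
 [ 566. -115.]]
panel ((454.9200439453125, -164.67369079589844), (139.6669464111328, 9.487695693969727), 79.27754974365234) [[ 437. -232.]
 [ 447. -234.]
 [ 473.  -97.]
 [ 463.  -95.]]
lid top z [0.08219195 0.13332721 0.15780691]
lidtop [ 0.53471453 -0.17889689  0.15188167] [ 0.5227912  -0.23665921  0.14014166] [ 0.54874619 -0.12414393  0.16143313]
0.06 0 
0.08 70 [ 0.5550773  -0.18311756  0.08981255]
0.1 65 [ 0.54892143 -0.18297159  0.10995696]
0.12000000000000001 77 [ 0.54286833 -0.18207755  0.12942934]
0.14 161 [ 0.53466842 -0.17920835  0.15182235]
0.16000000000000003 1 [ 0.54213807 -0.12875269  0.16143313]
side lid 215
0.08 30 [ 0.55086696 -0.161948    0.09390206]
0.1 51 [ 0.54567606 -0.16203694  0.1099071 ]
0.12000000000000001 56 [ 0.53931956 -0.16200636  0.12996601]
0.14 78 [ 0.53186229 -0.17349329  0.14932654]
0.16000000000000003 0 
oil [0.439 0.002 0.088]
drop [0.553 0.005 0.064]
amber [ 0.552 -0.461  0.087]
```

>>> {"op": "carry_out", "data": {
  "steps": [
    [[0, 0, 0], [0, 0, -5], 255],
    [[0, 0, 8], [6, -2, -6.5], 255],
    [[0, 0, 16], [12, -4, -6.5], 255],
    [[0, 0, 24], [18, -6, -6.5], 255],
    [[0, 0, 30], [24, -8.5, -6.5], 255],
    [[0, 0, 34], [30, -10.5, -6.5], 255],
    [[0, 0, 34], [35.5, -12.5, -6.5], 255],
    [[0, 0, 34], [41, -14.5, -6.5], 255]
  ]
}}

```text
clock: 1.1
tcp_pos: [0.5476, -0.2316, 0.2619]
orientation: [-0.0, 0.996, -0.094, -0.0]
wrist_force: [0.3, -0.6, -0.0]
finger_gap: -0.0001
grip_force: 0.0
```

```bash
cat >> h.py <<'E'
H=np.array([.562,-.185,.0575]); A=-.187
U=np.array([np.cos(A),np.sin(A),0]); V=np.array([-np.sin(A),np.cos(A),0])
def rep():
    s=env.get_state(); o=s['orientation']; M=R.from_quat(np.r_[o[1:],o[0]]).as_matrix(); e=s['tcp_pos']-H
    print('t',s['clock'],'s,v,z mm',(np.array([e@U,e@V,s['tcp_pos'][2]])*1000).round(1),'F s,v,z',[round(float(s['wrist_force']@k),1) for k in(U,V,[0,0,1])],'toolx in s,v',(M[:,0]@U).round(3),(M[:,0]@V).round(3),'toolz',M[:,2].round(3),'gap',s['finger_gap'],s['tcp_pos'].round(4))
E
python3 -c "from h import *;rep()"
```

```text
t 1.1 s,v,z mm [ -5.5 -48.4 261.9] F s,v,z [0.4, -0.5, -0.0] toolx in s,v 1.0 -0.001 toolz [-0.  0. -1.] gap -7.897614014320727e-05 [ 0.5476 -0.2316  0.2619]
```

>>> {"op": "carry_out", "data": {
  "steps": [
    [[0, 0, 0], [2, -3, 0], 255],
    [[0, 0, 0], [3.5, -4.8, 0], 255],
    [[0, 0, 0], [3.5, -4.8, 3], 255],
    [[0, 0, 0], [3.5, -4.8, 6], 255],
    [[0, 0, 0], [3.5, -4.8, 9], 255],
    [[0, 0, 0], [3.5, -4.8, 11], 255],
    [[0, 0, 0], [3.5, -4.8, 12.5], 255],
    [[0, 0, 0], [3.5, -4.8, 12.5], 255]
  ]
}}

```text
clock: 2.1
tcp_pos: [0.5889, -0.1922, 0.1359]
orientation: [-0.0, 0.996, -0.094, -0.001]
wrist_force: [-1.3, -0.1, -0.3]
finger_gap: -0.0
grip_force: 0.0
```

Run:
```python
from h import *
rep(); p,d,c=look('side'); cv2.imwrite('pics/s1.png',cv2.resize(p[100:260,230:430,::-1],None,fx=4,fy=3.7))
```

```text
t 2.1 s,v,z mm [ 27.8  -2.1 135.9] F s,v,z [-1.2, -0.3, -0.3] toolx in s,v 1.0 -0.001 toolz [-0.002  0.001 -1.   ] gap -3.057727833688266e-06 [ 0.5889 -0.1922  0.1359]
```

View pics/s1.png

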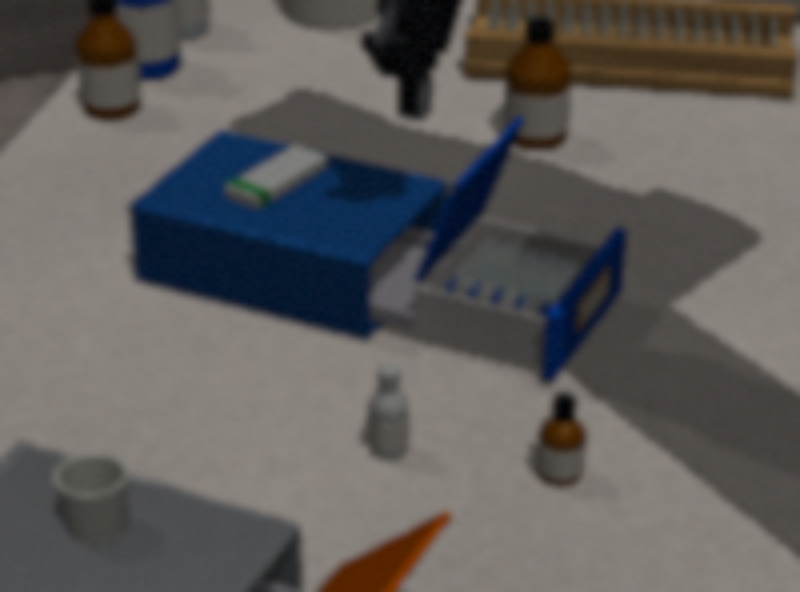

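The fingertips at (410,110) are behind the lid's top edge (515,125), clear of the mailer. I can start pushing the lid over.

>>> {"op": "carry_out", "data": {
  "steps": [
    [[0, 0, 0], [-2, 0, 0], 255],
    [[0, 0, 0], [-3.5, 0, 0], 255],
    [[0, 0, 0], [-4.5, 0, 0], 255],
    [[0, 0, 0], [-5.5, 0, 0], 255],
    [[0, 0, 0], [-6.5, 0, 0.2], 255],
    [[0, 0, 0], [-7.3, 0, 0.5], 255],
    [[0, 0, 0], [-8, 0, 1], 255],
    [[0, 0, 0], [-8.7, 0, 1.7], 255]
  ]
}}

```text
clock: 3.15
tcp_pos: [0.504, -0.1764, 0.1199]
orientation: [0.0, 0.996, -0.094, 0.0]
wrist_force: [-0.2, -0.3, -0.6]
finger_gap: -0.0002
grip_force: 0.0
```

```bash
python3 -c "from h import *;rep()"
```

```text
t 3.15 s,v,z mm [-58.6  -2.3 119.9] F s,v,z [-0.1, -0.3, -0.6] toolx in s,v 1.0 -0.001 toolz [ 0. -0. -1.] gap -0.0002165150563151193 [ 0.504  -0.1764  0.1199]
```

>>> {"op": "carry_out", "data": {
  "steps": [
    [[0, 0, 0], [-0.7, 0, 1], 255],
    [[0, 0, 0], [-1.3, 0, 2], 255],
    [[0, 0, 0], [-1.6, 0, 2.8], 255],
    [[0, 0, 0], [-1.8, 0, 3.5], 255],
    [[0, 0, 0], [-1.8, 0, 4.1], 255],
    [[0, 0, 0], [-1.8, 0, 4.6], 255],
    [[0, 0, 0], [-1.8, 0, 5], 255],
    [[0, 0, 0], [-1.8, 0, 5.3], 255]
  ]
}}

```text
clock: 4.15
tcp_pos: [0.4868, -0.1731, 0.0671]
orientation: [0.0, 0.996, -0.094, 0.0]
wrist_force: [0.3, -0.5, -0.6]
finger_gap: -0.0003
grip_force: 0.0
```

Run:
```python
from h import *
rep(); p,d,c=look('side'); cv2.imwrite('pics/s2.png',cv2.resize(p[100:260,230:430,::-1],None,fx=4,fy=3.7))
```

```text
t 4.15 s,v,z mm [-76.1  -2.3  67.1] F s,v,z [0.4, -0.4, -0.6] toolx in s,v 1.0 -0.001 toolz [ 0. -0. -1.] gap -0.00030969146547749413 [ 0.4868 -0.1731  0.0671]
```

View pics/s2.png

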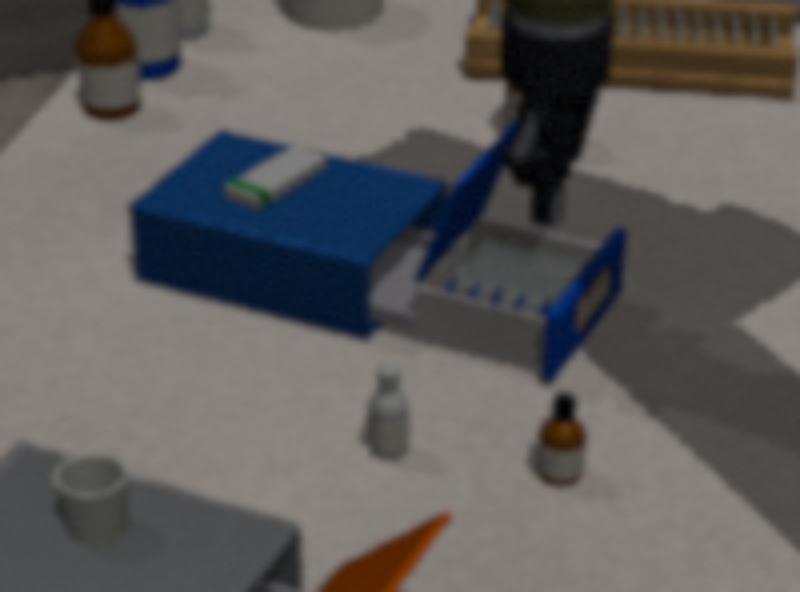

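The lid looks unmoved in this picture, although the fingers are at (543,210), on the robot side of it. I'll compare the clouds from both cameras with the TCP.

```bash
cat >> h.py <<'E'
def proj(w,c):
    o=np.array(c['orientation']); M=R.from_quat(np.r_[o[1:],o[0]]).as_matrix(); q=(np.atleast_2d(w)-np.array(c['origin']))@M*[1,-1,-1]
    K=np.array([[c['fx'],0,c['cx']],[0,c['fy'],c['cy']],[0,0,1.]])
    return cv2.projectPoints(q,np.zeros(3),np.zeros(3),K,np.array(c['D'],float))[0].reshape(-1,2)
E
python3 - <<'E'
from h import *
c=env.get_calibration('side'); f=lambda w:((proj(w,c)-[230,100])*[4,3.7]).round()
print('tcp',f(env.get_state()['tcp_pos']))
e=H-.030*U+[0,0,.0975]
print('hinge +-58',f([H+.058*V,H-.058*V]),'edge',f([e+.058*V,e-.058*V]))
p,d,ct=look('top'); P=cloud(p,d,ct); cv2.imwrite('pics/t2.png',cv2.resize(p[100:280,320:480,::-1],None,fx=3.3,fy=3.3))
h=cv2.cvtColor(p,cv2.COLOR_RGB2HSV); b=(h[...,0]>95)&(h[...,0]<125)&(h[...,1]>110)
z=np.load('side.npz'); P2=cloud(z['p'],z['d'],z); h2=cv2.cvtColor(z['p'],cv2.COLOR_RGB2HSV); b2=(h2[...,0]>95)&(h2[...,0]<125)&(h2[...,1]>80)
for n,Q,m in(('top',P,b),('side',P2,b2)):
    q=Q[m]; E=np.c_[(q-H)@U,(q-H)@V,q[:,2]]*1000; E=E[(abs(E[:,0]+40)<70)&(abs(E[:,1])<75)&(E[:,2]>78)]
    for a in range(80,170,20):
        w=E[(E[:,2]>a)&(E[:,2]<a+20)]
        if len(w): print(n,a,len(w),w.mean(0).round(),w.min(0).round(),w.max(0).round())
E
```

```text
tcp [[543. 257.]]
hinge +-58 [[411. 282.]
 [476. 211.]] edge [[452. 182.]
 [517. 114.]]
top 80 37 [-7. 24. 90.] [-10.  -9.  81.] [ -5.  56. 100.]
top 100 40 [-13.  26. 109.] [-16.  -5. 100.] [ -9.  54. 120.]
top 120 38 [-20.  27. 130.] [-23.  -1. 121.] [-17.  55. 140.]
top 140 75 [-28.  30. 152.] [-33.   3. 140.] [-22.  56. 159.]
top 160 1 [-28.  54. 160.] [-28.  54. 160.] [-28.  54. 160.]
side 80 53 [-15.  14.  90.] [-18. -45.  80.] [-10.  62. 100.]
side 100 57 [-21.  18. 110.] [-80. -44. 100.] [-13.  61. 120.]
side 120 58 [-30.  20. 130.] [-83. -51. 121.] [-21.  59. 140.]
side 140 78 [-35.  12. 150.] [-90. -49. 140.] [-26.  62. 156.]
side 160 22 [-87.  26. 169.] [-95. -11. 161.] [-75.  54. 178.]
```

View pics/t2.png

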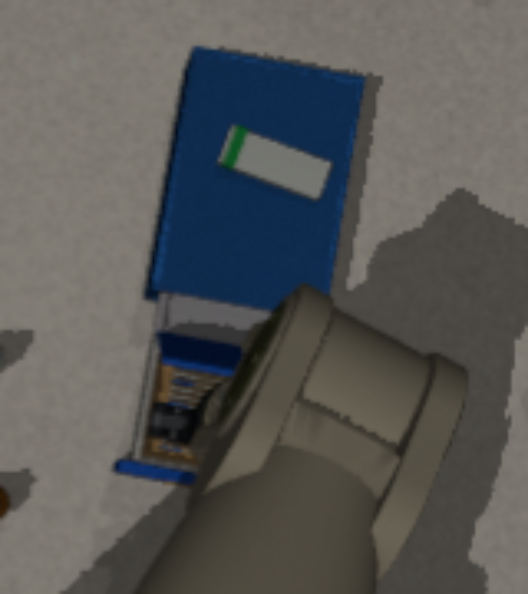

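Run:
```python
from h import *
z=np.load('side.npz'); P=cloud(z['p'],z['d'],z)
q=(P-H); E=np.stack([q@U,q@V,P[...,2]],-1)*1000
m=(P.sum(-1)!=0)&(abs(E[...,0]+76)<60)&(abs(E[...,1])<60)&(E[...,2]>72)&(z['p'].max(-1)<90)
w=E[m]
for a in range(70,200,10):
    k=w[(w[:,2]>a)&(w[:,2]<a+10)&(w[:,0]<-45)]
    if len(k): print(a,len(k),np.median(k,0).round(),k.min(0).round(),k.max(0).round())
for v in (145,150,155,158,160,162): print(v,E[v,358:374:2].round().tolist(), z['p'][v,366])
p,d,c=look('wrist'); cv2.imwrite('pics/w2.png',p[...,::-1])
```

```text
90 3 [-76.   3.  99.] [-78.   3.  99.] [-69.   5. 100.]
100 14 [-81.   7. 106.] [-89.  -3. 101.] [-67.  12. 110.]
110 27 [-83.  10. 115.] [-89.  -2. 110.] [-66.  16. 120.]
120 26 [-82.  12. 125.] [-88.  -8. 122.] [-66.  17. 129.]
130 20 [-83.  12. 132.] [-89.  -8. 130.] [-71.  17. 138.]
140 24 [-88.   8. 148.] [-91. -36. 140.] [-67.  33. 150.]
150 36 [-88.  23. 153.] [-91. -42. 150.] [-66.  38. 158.]
160 43 [-88.  18. 166.] [-95. -48. 160.] [-66.  50. 169.]
170 56 [-88.  18. 174.] [-95. -54. 170.] [-65.  56. 180.]
180 65 [-88.  22. 185.] [-96. -58. 180.] [-64.  60. 190.]
190 68 [-85.  32. 195.] [-97. -52. 190.] [-66.  60. 200.]
145 [[-71.0, 52.0, 175.0], [-77.0, 52.0, 177.0], [-84.0, 56.0, 181.0], [-89.0, 54.0, 181.0], [-90.0, 41.0, 174.0], [-87.0, 18.0, 162.0], [-87.0, 1.0, 153.0], [-89.0, -9.0, 148.0]] [5 4 8]
150 [[29.0, -203.0, -3.0], [-70.0, 33.0, 149.0], [-75.0, 30.0, 149.0], [-81.0, 32.0, 152.0], [-89.0, 36.0, 156.0], [-90.0, 24.0, 149.0], [-88.0, 2.0, 137.0], [-14.0, -219.0, -0.0]] [ 4  7 10]
155 [[14.0, -167.0, 1.0], [12.0, -180.0, -5.0], [-68.0, 10.0, 120.0], [-74.0, 12.0, 123.0], [-80.0, 12.0, 124.0], [-85.0, 9.0, 124.0], [-88.0, -1.0, 119.0], [-25.0, -193.0, -2.0]] [10 11 13]
158 [[6.0, -148.0, 2.0], [5.0, -164.0, -6.0], [-67.0, 6.0, 108.0], [-74.0, 9.0, 111.0], [-81.0, 12.0, 115.0], [-84.0, 4.0, 111.0], [-89.0, 1.0, 111.0], [-31.0, -176.0, -3.0]] [10 10  9]
160 [[4.0, -144.0, -2.0], [-0.0, -150.0, -5.0], [-6.0, -152.0, -4.0], [-74.0, 9.0, 105.0], [-80.0, 8.0, 106.0], [-85.0, 6.0, 106.0], [-33.0, -154.0, 2.0], [-37.0, -161.0, -1.0]] [34 34 35]
162 [[-31.0, -54.0, 51.0], [-38.0, -55.0, 52.0], [-43.0, -57.0, 52.0], [-20.0, -136.0, 1.0], [-25.0, -140.0, 0.0], [-30.0, -145.0, -1.0], [-34.0, -151.0, -3.0], [-42.0, -149.0, 0.0]] [73 70 69]
```

View pics/w2.png

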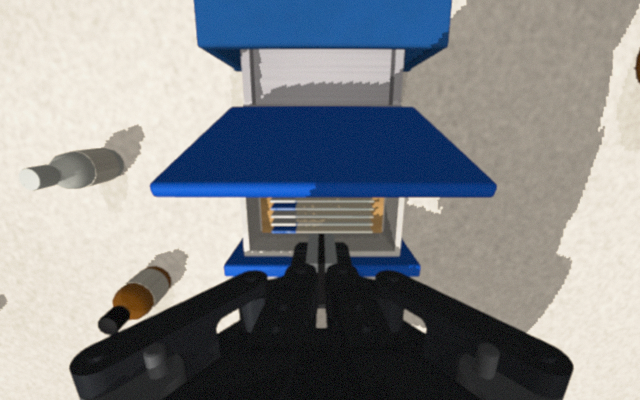

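The fingertips really end at about z=98 mm while the reported TCP is at 67, so they passed over the lid, which hasn't moved. Sideways the pose agrees. I'll use true tip z = reported + 31 mm, back out over the lid and go in lower.

>>> {"op": "carry_out", "data": {
  "steps": [
    [[0, 0, 0], [0, 0, -5], 255],
    [[0, 0, 0], [0, 0, -10], 255],
    [[0, 0, 0], [4, 0, -10], 255],
    [[0, 0, 0], [8, 0, -10], 255],
    [[0, 0, 0], [10.4, 0, -10], 255],
    [[0, 0, 0], [10.4, 0, -7], 255],
    [[0, 0, 0], [10.4, 0, -4.3], 255],
    [[0, 0, 0], [10.4, 0, -4.3], 255]
  ]
}}

```text
clock: 5.3
tcp_pos: [0.5871, -0.1917, 0.1081]
orientation: [-0.001, 0.996, -0.094, -0.002]
wrist_force: [0.0, -0.2, 0.2]
finger_gap: -0.0002
grip_force: 0.0
```

Run:
```python
from h import *
rep(); p,d,c=look('side'); cv2.imwrite('pics/s3.png',cv2.resize(p[100:260,230:430,::-1],None,fx=4,fy=3.7))
P=cloud(p,d,c); q=P-H; E=np.stack([q@U,q@V,P[...,2]],-1)*1000
m=(abs(E[...,0]-25)<60)&(abs(E[...,1])<70)&(E[...,2]>95)&(p.max(-1)<70)
h=cv2.cvtColor(p,cv2.COLOR_RGB2HSV); m&=h[...,1]<200; w=E[m]; w=w[w[:,0]>-10]
for a in range(90,200,10):
    k=w[(w[:,2]>a)&(w[:,2]<=a+10)]
    if len(k): print(a,len(k),np.median(k,0).round(),k.min(0).round(),k.max(0).round())
```

```text
t 5.3 s,v,z mm [ 25.9  -1.9 108.1] F s,v,z [0.1, -0.2, 0.2] toolx in s,v 1.0 -0.001 toolz [-0.004  0.002 -1.   ] gap -0.0001794885799644528 [ 0.5871 -0.1917  0.1081]
130 2 [ 25.   2. 139.] [ 20.   1. 139.] [ 30.   2. 140.]
140 14 [ 22.   8. 146.] [ 14.  -3. 141.] [ 33.  13. 150.]
150 22 [ 20.   8. 154.] [ 14.  -3. 150.] [ 31.  15. 160.]
160 28 [ 20.  11. 165.] [ 13.   0. 160.] [ 31.  20. 170.]
170 16 [ 19.   8. 173.] [ 14.  -0. 170.] [ 31.  15. 178.]
180 14 [ 14.  12. 187.] [ 11.  -8. 181.] [ 34.  31. 190.]
190 50 [ 15.  12. 194.] [ 12. -34. 190.] [ 36.  39. 200.]
```

View pics/s3.png

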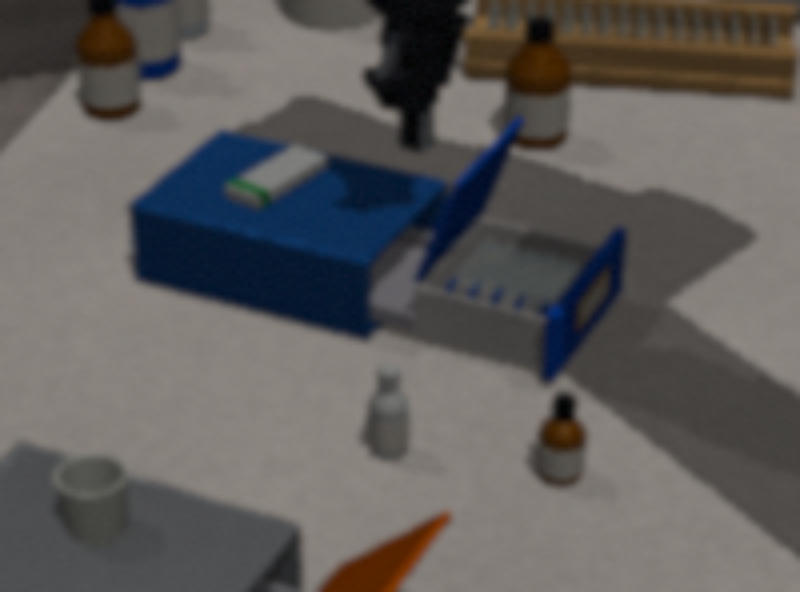

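The tip at (415,145) is at a true z of about 138 mm, which fits the 30 mm offset, and it's behind the lid (top about 157 mm). Pushing again.

>>> {"op": "carry_out", "data": {
  "steps": [
    [[0, 0, 0], [-2, 0, 0], 255],
    [[0, 0, 0], [-3.5, 0, 0], 255],
    [[0, 0, 0], [-4.5, 0, 0], 255],
    [[0, 0, 0], [-5.5, 0, 0.1], 255],
    [[0, 0, 0], [-6.4, 0, 0.4], 255],
    [[0, 0, 0], [-7.2, 0, 0.8], 255],
    [[0, 0, 0], [-7.9, 0, 1.3], 255],
    [[0, 0, 0], [-8.5, 0, 2], 255]
  ]
}}

```text
clock: 6.35
tcp_pos: [0.5047, -0.1765, 0.0899]
orientation: [0.0, 0.996, -0.094, -0.0]
wrist_force: [-0.3, 0.2, 1.0]
finger_gap: 0.0002
grip_force: 0.6
```

```bash
cat > lid.py <<'E'
from h import *
rep(); p,d,c=look('side'); P=cloud(p,d,c); h=cv2.cvtColor(p,cv2.COLOR_RGB2HSV); b=(h[...,0]>95)&(h[...,0]<125)&(h[...,1]>80)
q=P[b]; E=np.c_[(q-H)@U,(q-H)@V,q[:,2]]*1000; E=E[(E[:,0]>-108)&(E[:,0]<25)&(abs(E[:,1])<65)&(E[:,2]>50)]
for a in range(-110,30,15):
    w=E[(E[:,0]>a)&(E[:,0]<=a+15)]
    if len(w): print(a,len(w),np.median(w,0).round(),w[:,2].max().round())
E
python3 lid.py
```

```text
t 6.35 s,v,z mm [-57.8  -2.3  89.9] F s,v,z [-0.3, 0.1, 1.0] toolx in s,v 1.0 -0.001 toolz [-0. -0. -1.] gap 0.00018902106626856647 [ 0.5047 -0.1765  0.0899]
-110 17 [-107.   16.   66.] 296.0
-95 23 [-91.  19. 274.] 295.0
-80 177 [-72.  20. 189.] 293.0
-65 82 [-59.  34. 121.] 292.0
-50 60 [-43.  31. 101.] 294.0
-35 54 [-28.  17.  84.] 92.0
-20 49 [-12.  15.  70.] 78.0
-5 9 [-4. 17. 62.] 64.0
```

The lid is at about 45° and following the fingers at 1 N.

>>> {"op": "carry_out", "data": {
  "steps": [
    [[0, 0, 0], [-0.7, 0, 1], 255],
    [[0, 0, 0], [-1.3, 0, 2], 255],
    [[0, 0, 0], [-1.6, 0, 2.8], 255],
    [[0, 0, 0], [-1.8, 0, 3.5], 255],
    [[0, 0, 0], [-1.8, 0, 4.2], 255],
    [[0, 0, 0], [-1.8, 0, 4.8], 255],
    [[0, 0, 0], [-1.8, 0, 5.2], 255],
    [[0, 0, 0], [-1.8, 0, 5.5], 255]
  ]
}}

```text
clock: 7.4
tcp_pos: [0.4876, -0.1732, 0.035]
orientation: [0.0, 0.996, -0.094, -0.0]
wrist_force: [-1.3, -0.1, 0.9]
finger_gap: 0.0002
grip_force: 0.5
```

```bash
python3 lid.py
```

```text
t 7.4 s,v,z mm [-75.3  -2.3  35. ] F s,v,z [-1.2, -0.3, 0.9] toolx in s,v 1.0 -0.001 toolz [-0.  0. -1.] gap 0.00022251271215513203 [ 0.4876 -0.1732  0.035 ]
-110 125 [-101.   17.   69.] 239.0
-95 204 [-88.  17.  71.] 240.0
-80 125 [-72.  29.  68.] 240.0
-65 86 [-57.  30.  65.] 507.0
-50 98 [-43.  14.  63.] 67.0
-35 102 [-28.   4.  61.] 66.0
-20 106 [-14.   5.  60.] 64.0
-5 21 [-4.  5. 58.] 62.0
```

>>> {"op": "carry_out", "data": {
  "steps": [
    [[0, 0, 0], [0, 0, 0.1], 255],
    [[0, 0, 0], [0, 0, 0.2], 255],
    [[0, 0, 0], [0, 0, 0.3], 255],
    [[0, 0, 0], [0, 0, 0.4], 255],
    [[0, 0, 0], [0, 0, 0.5], 255],
    [[0, 0, 0], [0, 0, 0.5], 255],
    [[0, 0, 0], [0, 0, 0.6], 255],
    [[0, 0, 0], [0, 0, 0.6], 255]
  ]
}}

```text
clock: 8.45
tcp_pos: [0.4877, -0.1733, 0.0293]
orientation: [0.0, 0.996, -0.094, 0.0]
wrist_force: [-0.4, -0.3, 0.8]
finger_gap: -0.0
grip_force: 0.1
```

```bash
python3 lid.py
```

```text
t 8.45 s,v,z mm [-75.2  -2.3  29.3] F s,v,z [-0.3, -0.4, 0.8] toolx in s,v 1.0 -0.001 toolz [ 0. -0. -1.] gap -1.621789041274622e-05 [ 0.4877 -0.1733  0.0293]
-110 107 [-100.   18.   63.] 234.0
-95 205 [-87.  16.  64.] 233.0
-80 129 [-73.  31.  64.] 234.0
-65 97 [-57.  27.  61.] 235.0
-50 95 [-42.  13.  60.] 237.0
-35 103 [-28.   9.  60.] 65.0
-20 113 [-13.   2.  59.] 63.0
-5 20 [-3. 11. 57.] 60.0
```

Nearly shut, and the stop isn't felt yet.

>>> {"op": "carry_out", "data": {
  "steps": [
    [[0, 0, 0], [0, 0, 0.1], 255],
    [[0, 0, 0], [0, 0, 0.2], 255],
    [[0, 0, 0], [0, 0, 0.2], 255],
    [[0, 0, 0], [0, 0, 0.3], 255],
    [[0, 0, 0], [0, 0, 0.3], 255],
    [[0, 0, 0], [0, 0, 0.4], 255],
    [[0, 0, 0], [0, 0, 0.4], 255],
    [[0, 0, 0], [0, 0, 0.4], 255]
  ]
}}

```text
clock: 9.5
tcp_pos: [0.4885, -0.1735, 0.0264]
orientation: [0.0, 0.996, -0.094, 0.001]
wrist_force: [-1.5, 0.9, 8.6]
finger_gap: -0.0001
grip_force: 4.2
```

```bash
python3 lid.py
```

```text
t 9.5 s,v,z mm [-74.4  -2.4  26.4] F s,v,z [-1.6, 0.6, 8.6] toolx in s,v 1.0 -0.0 toolz [ 0.002 -0.001 -1.   ] gap -0.00012335487789350382 [ 0.4885 -0.1735  0.0264]
-110 100 [-100.   18.   61.] 229.0
-95 194 [-87.  18.  60.] 230.0
-80 131 [-73.  31.  61.] 229.0
-65 89 [-58.  30.  59.] 229.0
-50 103 [-42.  11.  59.] 63.0
-35 101 [-27.  11.  59.] 64.0
-20 112 [-12.   2.  58.] 63.0
-5 27 [-3.  8. 58.] 61.0
```

The lid is shut, with 8.6 N of stop force. Next I lift, go in front of the panel and down.

>>> {"op": "carry_out", "data": {
  "steps": [
    [[0, 0, 0], [0, 0, -2], 255],
    [[0, 0, 0], [0, 0, -5], 255],
    [[0, 0, 0], [-3, 0, -5], 255],
    [[0, 0, 0], [-6, 0, -5], 255],
    [[0, 0, 0], [-7.8, 0, -5], 255],
    [[0, 0, 0], [-7.8, 0, -2], 255],
    [[0, 0, 0], [-7.8, 0, 0.7], 255],
    [[0, 0, 0], [-7.8, 0, 0.7], 255]
  ]
}}

```text
clock: 10.55
tcp_pos: [0.4092, -0.1577, 0.0167]
orientation: [-0.001, 0.996, -0.094, -0.002]
wrist_force: [-0.3, -0.5, 0.0]
finger_gap: -0.0002
grip_force: 0.0
```

```bash
python3 lid.py
python3 - <<'E'
from h import *
z=np.load('side.npz'); cv2.imwrite('pics/s4.png',cv2.resize(z['p'][100:260,230:430,::-1],None,fx=4,fy=3.7))
E
```

```text
t 10.55 s,v,z mm [-155.2   -1.5   16.7] F s,v,z [-0.2, -0.6, 0.0] toolx in s,v 1.0 -0.001 toolz [-0.003  0.002 -1.   ] gap -0.00018837397162072854 [ 0.4092 -0.1577  0.0167]
-110 67 [-100.   11.   60.] 69.0
-95 119 [-88.   4.  58.] 62.0
-80 116 [-73.   4.  59.] 63.0
-65 117 [-57.   7.  58.] 63.0
-50 112 [-43.   1.  58.] 64.0
-35 111 [-28.   3.  59.] 64.0
-20 111 [-12.   7.  58.] 64.0
-5 27 [-3.  5. 58.] 61.0
```

View pics/s4.png

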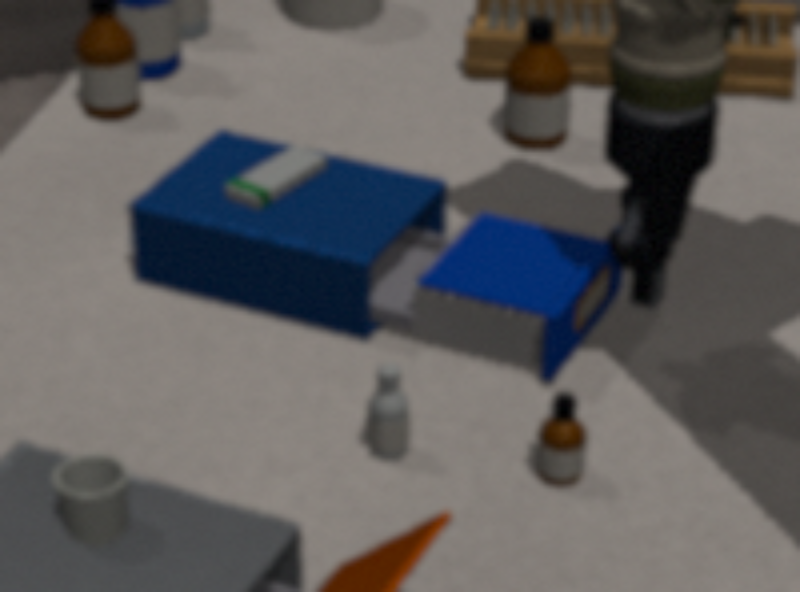

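The lid is flat on the tray (corners about (485,215) and (610,240)), and the tip at (648,300) is in front of the panel. Pushing the drawer.

>>> {"op": "carry_out", "data": {
  "steps": [
    [[0, 0, 0], [1.5, 0, 0], 255],
    [[0, 0, 0], [2.5, 0, 0], 255],
    [[0, 0, 0], [3.5, 0, 0], 255],
    [[0, 0, 0], [5, 0, 0], 255],
    [[0, 0, 0], [6.5, 0, 0], 255],
    [[0, 0, 0], [8, 0, 0], 255],
    [[0, 0, 0], [9.5, 0, 0], 255],
    [[0, 0, 0], [11, 0, 0], 255]
  ]
}}

```text
clock: 11.6
tcp_pos: [0.5201, -0.1794, 0.0182]
orientation: [0.0, 0.996, -0.094, -0.0]
wrist_force: [-2.6, 0.0, 1.4]
finger_gap: -0.0
grip_force: 1.3
```

```bash
python3 -c "from h import *;rep()"
```

```text
t 11.6 s,v,z mm [-42.2  -2.3  18.2] F s,v,z [-2.6, -0.5, 1.4] toolx in s,v 1.0 -0.001 toolz [-0. -0. -1.] gap -1.682459856504995e-05 [ 0.5201 -0.1794  0.0182]
```

>>> {"op": "carry_out", "data": {
  "steps": [
    [[0, 0, 0], [1, 0, 0], 255],
    [[0, 0, 0], [2, 0, 0], 255],
    [[0, 0, 0], [3, 0, 0], 255],
    [[0, 0, 0], [3.7, 0, 0], 255],
    [[0, 0, 0], [4.3, 0, 0], 255],
    [[0, 0, 0], [4.7, 0, 0], 255],
    [[0, 0, 0], [4.9, 0, 0], 255],
    [[0, 0, 0], [5, 0, 0], 255]
  ]
}}

```text
clock: 12.6
tcp_pos: [0.5681, -0.1885, 0.0182]
orientation: [0.0, 0.996, -0.094, -0.0]
wrist_force: [-1.7, -0.3, -0.1]
finger_gap: -0.0002
grip_force: 1.0
```

```bash
python3 -c "from h import *;rep()"
```

```text
t 12.6 s,v,z mm [ 6.6 -2.4 18.2] F s,v,z [-1.6, -0.6, -0.1] toolx in s,v 1.0 -0.001 toolz [-0. -0. -1.] gap -0.0002107680119047247 [ 0.5681 -0.1885  0.0182]
```

>>> {"op": "carry_out", "data": {
  "steps": [
    [[0, 0, 0], [0.1, 0, 0], 255],
    [[0, 0, 0], [0.2, 0, 0], 255],
    [[0, 0, 0], [0.3, 0, 0], 255],
    [[0, 0, 0], [0.4, 0, 0], 255],
    [[0, 0, 0], [0.5, 0, 0], 255],
    [[0, 0, 0], [0.6, 0, 0], 255],
    [[0, 0, 0], [0.6, 0, 0], 255],
    [[0, 0, 0], [0.6, 0, 0], 255]
  ]
}}

```text
clock: 13.6
tcp_pos: [0.5724, -0.1893, 0.0182]
orientation: [-0.0, 0.996, -0.094, -0.001]
wrist_force: [-6.6, 0.8, 2.7]
finger_gap: -0.0
grip_force: 3.4
```

```bash
python3 -c "from h import *;rep()"
```

```text
t 13.6 s,v,z mm [11.  -2.3 18.2] F s,v,z [-6.6, -0.4, 2.7] toolx in s,v 1.0 -0.001 toolz [-0.003  0.    -1.   ] gap -3.6730717168432485e-05 [ 0.5724 -0.1893  0.0182]
```

>>> {"op": "carry_out", "data": {
  "steps": [
    [[0, 0, 0], [0.1, 0, 0], 255],
    [[0, 0, 0], [0.1, 0, 0], 255],
    [[0, 0, 0], [0.2, 0, 0], 255],
    [[0, 0, 0], [0.2, 0, 0], 255],
    [[0, 0, 0], [0.2, 0, 0], 255],
    [[0, 0, 0], [0.3, 0, 0], 255],
    [[0, 0, 0], [0.3, 0, 0], 255],
    [[0, 0, 0], [0.3, 0, 0], 255]
  ]
}}

```text
clock: 14.6
tcp_pos: [0.5723, -0.1893, 0.0182]
orientation: [-0.0, 0.996, -0.094, -0.004]
wrist_force: [-14.7, 0.8, 9.3]
finger_gap: -0.0003
grip_force: 7.5
```

```bash
python3 -c "from h import *;rep()"
```

```text
t 14.6 s,v,z mm [10.9 -2.3 18.2] F s,v,z [-14.6, -1.9, 9.3] toolx in s,v 1.0 -0.001 toolz [-0.008  0.001 -1.   ] gap -0.0002876629284420244 [ 0.5723 -0.1893  0.0182]
```

>>> {"op": "carry_out", "data": {
  "steps": [
    [[0, 0, 0], [-0.5, 0, 0], 255],
    [[0, 0, 0], [-2, 0, 0], 255],
    [[0, 0, 0], [-4, 0, 0], 255],
    [[0, 0, 0], [-6, 0, 0], 255],
    [[0, 0, 0], [-9, 0, -3], 255],
    [[0, 0, 0], [-12, 0, -7], 255],
    [[0, 0, 0], [-14, 0, -10], 255],
    [[0, 0, 0], [-14, 0, -10], 255]
  ]
}}

```text
clock: 15.6
tcp_pos: [0.4415, -0.1651, 0.1215]
orientation: [0.001, 0.996, -0.094, 0.004]
wrist_force: [-0.0, -0.2, -1.1]
finger_gap: 0.0001
grip_force: 0.0
```

Run:
```python
from h import *
rep(); p,d,c=look('side'); cv2.imwrite('pics/s5.png',cv2.resize(p[100:300,190:430,::-1],None,fx=3.3,fy=3))
p,d,c=look('top'); P=cloud(p,d,c); h=cv2.cvtColor(p,cv2.COLOR_RGB2HSV); b=(h[...,0]>95)&(h[...,0]<125)&(h[...,1]>110)
E=np.c_[(P[b]-H)@U,(P[b]-H)@V,P[b][:,2]]*1000
w=E[(abs(E[:,1])<60)&(E[:,0]<250)&(E[:,2]>58)&(E[:,0]>0)]; print(np.percentile(w[:,0],[0,.5,99.5,100]).round(1))
w=w[w[:,2]<71.5]; w=w[w[:,0]<60]; print(len(w),np.percentile(w,[2,50,98],axis=0).round(1))
```

```text
t 15.6 s,v,z mm [-122.1   -2.9  121.5] F s,v,z [0.0, -0.2, -1.1] toolx in s,v 1.0 -0.001 toolz [ 0.007 -0.003 -1.   ] gap 8.01571703853338e-05 [ 0.4415 -0.1651  0.1215]
[ 22.   22.7 231.5 233.7]
217 [[ 22.3 -57.   61.7]
 [ 28.5  -0.7  68.4]
 [ 53.9  57.5  71.3]]
```

View pics/s5.png

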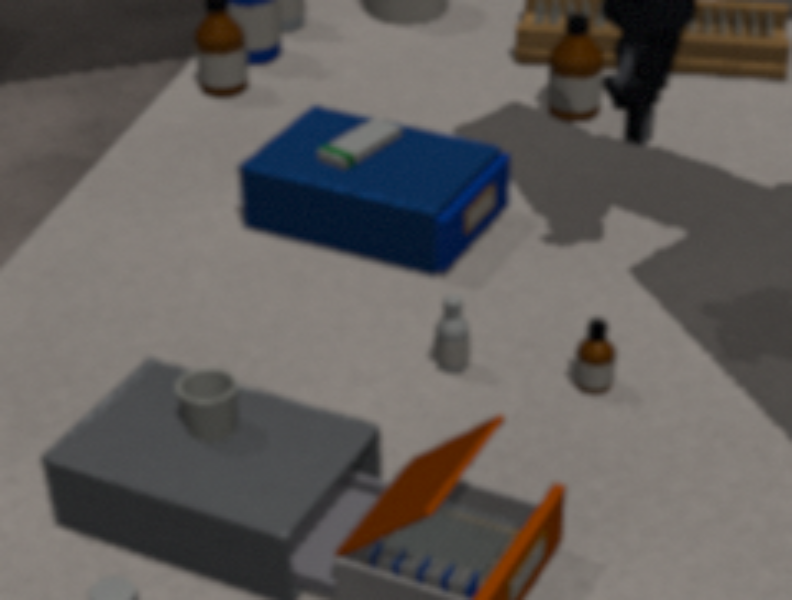

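The blue panel lies against the housing at (475,205) with no gap, and front to rear it measures about 210 mm, as it should when home. The mailer, bottles and orange unit are unmoved, so I'm handing in.

```bash
python3 -c "from h import *;print(env.hand_in())"
```

```text
the job is handed in; nothing more can be done
None
```

The blue lid is shut and the blue drawer is fully home by the final camera check; the orange unit and the loose items look undisturbed, and the job was handed in at about 16 s (no verdict returned).

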